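# Set out the bench vessels in the four-bay rack by height

## Task

Stand the dropper bottle, the white bottle, the large amber bottle and the measuring cylinder in the four-bay rack, one to a bay, upright and on the middle of the bay's pad. Line them up in order of height, with the shortest in the bay next to the timer and the tallest in the bay farthest from it, so that nothing tall hides the timer's display. Do not knock any of them over on the way.

Things in the scene. Friction and masses are not known exactly. Their poses are not given: they have to be found in the camera images.
- dropper_bottle: Small brown dropper bottle with a black cap, standing upright: 28 mm diameter, 67 mm high, the straight body to about 45 mm, cap 18 mm diameter. Loose. Origin: centre of its underside, z up.
- white_bottle: White plastic bottle with a screw cap, standing upright: 44 mm diameter, 99 mm high, straight body to about 70 mm, cap 31 mm diameter above 82 mm. Loose. Origin: centre of its underside, z up.
- amber_bottle: Large brown reagent bottle with a black cap, standing upright: 60 mm diameter, 129 mm high, straight body to about 90 mm, cap 41 mm diameter above 108 mm. Loose. Origin: centre of its underside, z up.
- cylinder: Clear 50 ml measuring cylinder on a blue six-sided foot, standing upright: 191 mm high, tube 30 mm diameter, foot 54 x 62 mm and 7 mm thick. Loose; take it by the upper part of the tube. Origin: centre of its underside, z up.
- rack: White tray, fixed, 340 mm long (its y) by 96 mm deep (its x), with four equal bays in a row along y, 84 mm from centre to centre. Each bay is 80 mm (y) by 88 mm (x) inside; walls and dividers are 4 mm thick, their tops 20 mm above the worktop. A dark grey round pad lies in each bay. Origin: centre of its underside; x points away from the robot's side.
- pad_1: Dark grey round rubber pad, 68 mm diameter, fixed on the floor in the middle of the bay at the rack's -y end. Origin: centre of the pad's underside, 4 mm above the worktop; its top, where a vessel stands, is 3 mm higher (7 mm above the worktop). Axes as the rack's.
- pad_2: The same pad in the second bay, next to pad_1; origin and axes alike.
- pad_3: The same pad in the third bay, next to pad_4; origin and axes alike.
- pad_4: The same pad in the bay at the rack's +y end; origin and axes alike.
- lab_timer: Square bench timer with a display, 64 x 64 x 19 mm, fixed on the worktop in line with the rack, just beyond one of its two ends (beside pad_1 or beside pad_4, about 91 mm from that pad; a flat round petri dish lies beyond the other end). Origin: centre of its underside.

How it is judged (in metres and radians):
At the end, for the whole second after the job is handed in: Each vessel stands on its own pad, its origin within 15 mm horizontally of the pad's centre and 4 to 12 mm above the worktop, tilted less than 0.1 rad, and at rest (below 20 mm/s). Counted from the timer's end of the row: dropper bottle, white bottle, amber bottle, measuring cylinder (((horizontal distance between lab_timer and pad_1 below 0.15 m and horizontal distance between dropper_bottle and pad_1 below 0.015 m and horizontal distance between white_bottle and pad_2 below 0.015 m and horizontal distance between amber_bottle and pad_3 below 0.015 m and horizontal distance between cylinder and pad_4 below 0.015 m) or (horizontal distance between lab_timer and pad_4 below 0.15 m and horizontal distance between dropper_bottle and pad_4 below 0.015 m and horizontal distance between white_bottle and pad_3 below 0.015 m and horizontal distance between amber_bottle and pad_2 below 0.015 m and horizontal distance between cylinder and pad_1 below 0.015 m)) and height (world z) of dropper_bottle between 0.004 and 0.012 m and angle between each of dropper_bottle, white_bottle, amber_bottle, cylinder's own z axis and vertical below 0.1 rad and linear speed of each of dropper_bottle, white_bottle, amber_bottle, cylinder below 0.02 m/s and height (world z) of white_bottle between 0.004 and 0.012 m and height (world z) of amber_bottle between 0.004 and 0.012 m and height (world z) of cylinder between 0.004 and 0.012 m); the robot touches nothing.
It fails at once if one of the vessels is knocked over (tilted beyond 0.6 rad) (angle between any of dropper_bottle, white_bottle, amber_bottle, cylinder's own z axis and vertical above 0.6 rad).
It also fails if it takes over 109 s, if anything falls off the work surface, if the arm or the gripper's body presses on something with over 40 N, if the wrist force passes 120 N, or if a joint passes its speed limit or range.

## Robot

A 6-joint arm with a two-finger parallel gripper is mounted at the origin on the work surface; the furniture and walls round the work are solid. World frame = base frame: x ahead of the robot, y to its left, z up, the work surface at z = 0. Lengths are in mm, angles in rad, forces in N, time in s.
With the tool pointing down it reaches from about 350 to 850 mm from the base axis. Payload 8.1 kg.
Tool frame: the origin (TCP) lies midway between the tips of the shut fingers; the grasp point (between the pads) lies 19 mm behind it; z points along the fingers, y is the line along which they close (so a half turn about z gives the same grasp; the last joint's range is limited). The gripper opens to 85 mm and grips with 20 to 120 N. Pads are 22 mm wide; open, the fingers measure 114 mm over their backs; the gripper's body (76 mm by 85 mm) begins 54 mm behind the grasp point. The pads swing forward as they close: fully open they stand 13 mm farther back than shut.
Start: joints at [-1.21, 0.13, 1.488, -0, 1.523, -0.085], TCP at [258.728, -541.355, 231.292] pointing down, gripper open.
Joint ranges: [-2.96, 2.96], [-0.89, 2.26], [0.02, 2.5], [-1.34, 4.48], [0, 2.73], [-2.66, 2.66]. Speed limits (rad/s): [2.39, 2.39, 2.79, 3.14, 3.14, 3.14].

## Interface

Orientations are given as a unit quaternion [w, x, y, z].
In Python, from cell import ctrl, eyes, workorder gives the robot as it stands. The module is installed in compiled form; this text tells all that it offers.
- The arm moves only by the tool carry_out, never from a script. Its argument "steps" is a list of rows, each a list of 3 entries, a list of its own where there are three numbers: the shift along the tool's x, y, z in m, then the turn about the tool's z in rad, then the opening, from 0 (shut) to 1 (fully open). In form: [[[x, y, z], yaw, claw], ...]. A call has exactly 8 rows; each row shifts and turns the commanded pose from where the row before left it, along the tool's axes as they then stand; what a row does not reach is not made up. A row lasts 1/12 s, in which the tool goes at most 41.7 mm and 7.16 degrees, less where a joint would pass 70% of its speed; a pose out of reach is approached as far as the arm can. A call is refused whole if a number of a shift passes 0.0417 or a number of a turn 0.125, either way. A call with a gripper value outside its range is refused whole. The fingers move at their own pace and stop on an object; the grip force is fixed at half the most. Time passes only in rows, so rows that do not move let the fingers close, or fill a call up. It gives the time, the measured TCP pose, the force, the opening and the grip force at its end, in the units of the state.
- ctrl.get_state(): the state, without advancing time (a new reading comes with each control period).
- eyes.camera(name): name is "scene" or "side" or "wrist"; returns a dict with "frame" (384x512x3 uint8, red, green, blue), "vfov" (degrees; the focal length in pixels is half the picture's height over the tangent of half this angle, whatever the lens; pixels are square), "cx", "cy" (the principal point, pixels), "rvec" (rotation vector, rad) and "tvec" (3), from world to camera coordinates, as OpenCV has them. Camera axes: x right, y down, z forward; pixel columns grow to the right and rows downward; lengths in mm; the calibration is good to about 2 mm. A picture is of the moment at which its call begins. There is no depth.
- workorder.close_job(): hands the job in; it is judged then, once.
Trained networks look in the newest picture that a camera, given by its name, has taken for a name from the list of things; names that differ only in an ending like _2 or _b are one class to them, and where a whole thing is asked for, a point or a joint stands for the part that bears it (a point fixed in the world has none). Each returns a list of dicts, best first, with "confidence" (0 to 1); they miss things now and then, are a little off and sometimes report something else, mostly with a low value. They report only what shows in the picture. A call takes as long as a camera call.
- eyes.look_for(target, camera): "bbox" ([centre column, centre row, width, height] as shares, 0 to 1, of the picture: columns of its width, rows of its height, round what is visible of it).
- eyes.masks_of(target, camera): "region" (384x512 bool, what is visible of it) and "bbox" ([centre column, centre row, width, height] as shares, 0 to 1, of the picture: columns of its width, rows of its height, round what is visible of it).
- eyes.tip_of(target, camera): "point" ([column, row] as shares, 0 to 1, of the picture: columns of its width, rows of its height: a listed point, or the origin of a listed thing).
The state is a dict: "t": time; "qpos": joint angles; "joint_velocities": joint speeds; "tau": joint torques, N m; "position": TCP position; "tool_rot": TCP orientation; "contact_force": force on the tool from outside, world axes, zero at the start; "wrist_torque": the same for the moment, N m; "opening": opening from 0.0 (shut) to 1.0 (fully open); "finger_force": force on a finger pad.
Only numpy, scipy, OpenCV 4.12 (cv2) and the standard library are available. Lean on these libraries where they do the work, as an engineer would, in place of code of your own. Each camera call takes 0.05 s, during which the arm holds its last target. There are 200 camera calls.

## Working session

There is one attempt and no reset: what is moved stays moved. The work goes in short steps, Python scripts to look and compute and a tool call to move; the robot and the scene stay as the last step left them, time stands still between calls to the robot, and variables do not carry over. Pictures are saved under pics/ and viewed, at most 14 in all, crops included, and the job is handed in when it is done.

Besides the shell and the picture viewer there is one more tool, called after "Emit:" by a JSON object that holds its "op" and its "data", one argument or row to a line. carry_out: Moves the arm, as the interface text tells. Its arguments: {"type":"object","properties":{"steps":{"type":"array"}},"required":["steps"]}

```bash
mkdir -p pics; cat > h.py <<'E'
import numpy as np, cv2
from cell import ctrl, eyes, workorder
from scipy.spatial.transform import Rotation as R
def cam(n):
    c=eyes.camera(n); f=c["frame"].shape[0]/2/np.tan(np.radians(c["vfov"])/2)
    K=np.array([[f,0,c["cx"]],[0,f,c["cy"]],[0,0,1]]); return c,K
def ray(c,K,u,v,z):
    M=cv2.Rodrigues(np.array(c["rvec"],float))[0]; t=np.array(c["tvec"],float).ravel()
    o=-M.T@t; d=M.T@np.linalg.inv(K)@np.array([u,v,1]); return (o+d*(z-o[2])/d[2])
def proj(c,K,P):
    return cv2.projectPoints(np.array(P,float).reshape(-1,1,3),np.array(c["rvec"],float),np.array(c["tvec"],float),K,None)[0].reshape(-1,2)
def save(c,n): cv2.imwrite("pics/"+n+".png",c["frame"][:,:,::-1])
E
python3 - <<'E'
from h import *
s=ctrl.get_state(); print(s)
for n in("scene","side"):
    c,K=cam(n); save(c,n+"0"); 
    M=cv2.Rodrigues(np.array(c["rvec"],float))[0]; print(n,"campos",-M.T@np.array(c["tvec"]).ravel(),"dir",M[2],K[0,0])
    for t,z in [("dropper_bottle",0),("white_bottle",0),("amber_bottle",0),("cylinder",0),("rack",0),("pad_1",4),("lab_timer",0)]:
        for d in eyes.tip_of(t,n)[:5]:
            u,v=d["point"][0]*512,d["point"][1]*384
            print(t,round(d["confidence"],2),round(u,1),round(v,1),ray(c,K,u,v,z).round(1))
E
```

```text
{'t': 0.0, 'qpos': array([-1.21039292e+00,  1.31153192e-01,  1.48927687e+00,  3.10142656e-05,
        1.52297760e+00, -8.54244978e-02]), 'joint_velocities': array([ 0.00050412, -0.00053046,  0.00029825, -0.00058218,  0.00041298,
       -0.00109135]), 'tau': array([-1.61630825e-03, -5.69405794e+01, -5.00542510e+01, -1.95828816e-04,
        1.49499241e-02,  2.48646211e-05]), 'position': array([ 258.54958485, -540.83857747,  230.25050358]), 'tool_rot': array([-9.01063786e-04,  9.75257162e-01,  2.21071584e-01, -1.09037058e-04]), 'contact_force': array([-0.2509574 ,  0.04712819, -1.29008628]), 'wrist_torque': array([ 0.05974129, -0.05091747, -0.0276765 ]), 'finger_force': 0.0, 'opening': 1.0046414907183554}
scene campos [ -65.42827528 -433.15915932  538.22337369] dir [ 0.67432013  0.49699234 -0.54616021] 443.25928309230784
dropper_bottle 0.76 154.3 192.9 [483.  262.4   0. ]
white_bottle 0.78 357.1 283.5 [ 480.7 -240.     0. ]
white_bottle 0.74 154.3 195.9 [474.1 252.9   0. ]
amber_bottle 0.7 213.1 211.7 [502.8 103.3   0. ]
cylinder 0.73 267.9 244.6 [479.1 -55.2   0. ]
rack 0.85 272.2 195.2 [628.4  36.9   0. ]
pad_1 0.83 322.5 208.1 [642.6 -83.    4. ]
pad_1 0.67 291.6 199.8 [632.2 -12.    4. ]
pad_1 0.65 253.8 188.8 [621.5  83.    4. ]
pad_1 0.45 222.1 181.6 [604.8 163.    4. ]
lab_timer 0.86 370.4 222.8 [ 656.9 -186.     0. ]
side campos [ 336.65840175 -632.40718211  592.8552188 ] dir [ 0.26804055  0.72633762 -0.63292016] 368.2951947722458
dropper_bottle 0.72 202.7 157.5 [486.1 263.6   0. ]
white_bottle 0.75 260.3 298.6 [ 482.3 -243.4    0. ]
amber_bottle 0.77 226.7 189.4 [511.8  97.9   0. ]
cylinder 0.58 231.1 232.9 [478.7 -57.7   0. ]
rack 0.75 276.7 193.9 [627.5  38.9   0. ]
pad_1 0.94 287.0 204.8 [633.8 -13.2   4. ]
pad_1 0.87 306.7 219.5 [657.  -76.8   4. ]
pad_1 0.58 270.4 181.9 [628.2  86.5   4. ]
pad_1 0.52 253.5 167.3 [607.6 164.3   4. ]
lab_timer 0.83 327.6 252.4 [ 657.4 -181.3    0. ]
```

View pics/scene0.png

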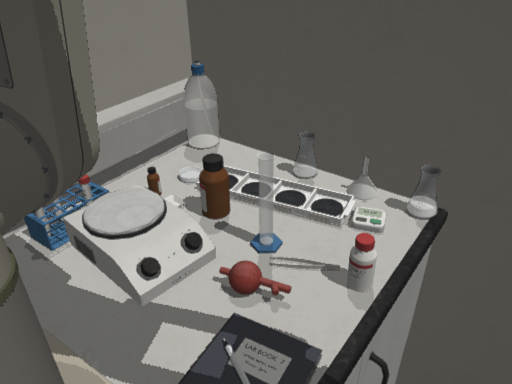

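View pics/side0.png

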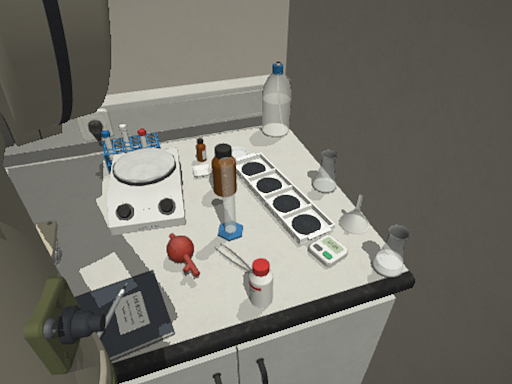

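Timer is at the -y end, beside pad_1 (scene px 369,218), so the order is dropper→1, white→2, amber→3, cylinder→4. All four vessels stand clear. Next I'll measure them with silhouette fits.

```bash
cat > fit.py <<'E'
from h import *
from scipy.optimize import minimize
PR={"dropper_bottle":[(0,14),(45,14),(52,9),(67,9)],"white_bottle":[(0,22),(70,22),(82,15.5),(99,15.5)],
"amber_bottle":[(0,30),(90,30),(108,20.5),(129,20.5)],"cylinder":[(0,29),(7,29),(7,15),(191,15)],"pad":[(2.9,34),(3,34)]}
A=np.linspace(0,2*np.pi,36,endpoint=False); S=4
def sil(c,K,p,x,y,z0=0):
    im=np.zeros((384*S,512*S),np.uint8)
    rings=[proj(c,K,np.c_[x+r*np.cos(A),y+r*np.sin(A),np.full(36,z0+h)]) for h,r in p]
    for a,b in zip(rings,rings[1:]):
        cv2.fillConvexPoly(im,cv2.convexHull(((np.r_[a,b]+.5)*S).astype(np.float32)).round().astype(np.int32),1)
    return cv2.resize(im.astype(np.float32),(512,384),interpolation=cv2.INTER_AREA)
def iou(a,m): return np.minimum(a,m).sum()/np.maximum(a,m).sum()
def fit(views,p,x0,z0=0):   # views: [(c,K,mask)]
    f=lambda q:-sum(iou(sil(c,K,p,q[0],q[1],z0),m) for c,K,m in views)
    r=minimize(f,x0,method="Nelder-Mead",options=dict(initial_simplex=np.array(x0)+[[0,0],[10,0],[0,10]],xatol=.2,fatol=1e-4,maxiter=80))
    return r.x.round(1),round(-r.fun/len(views),3)
E
python3 - <<'E'
from fit import *
V={n:cam(n) for n in("scene","side")}
X0={"dropper_bottle":(484,263),"white_bottle":(481,-242),"amber_bottle":(507,100),"cylinder":(479,-56)}
for t,x0 in X0.items():
    vs=[]
    for n,(c,K) in V.items():
        b=sil(c,K,PR[t],*x0); ds=eyes.masks_of(t,n)
        if ds:
            d=max(ds,key=lambda d:iou(b,d["region"]))
            vs.append((c,K,d["region"].astype(np.float32)))
    print(t,[fit([v],PR[t],x0) for v in vs],fit(vs,PR[t],x0))
P=[]
vs={n:[d["region"].astype(np.float32) for d in eyes.masks_of("pad_1",n)] for n in V}
c0=np.array([628,40]);
for k in range(4):
    s=(k-1.5)*84; x0=c0+s*np.array([-.17,.985])
    L=[]
    for n,(c,K) in V.items():
        b=sil(c,K,PR["pad"],*x0,4)
        m=max(vs[n],key=lambda m:iou(b,m)); 
        if iou(b,m)>.3: L.append((c,K,m))
    print("pad",k+1,[fit([v],PR["pad"],x0,4) for v in L],fit(L,PR["pad"],x0,4))
for n,uv in(("scene",[(305,172),(363,190),(423,210),(212,245),(189,175),(70,240)]),("side",[(324,188),(354,228),(183,220),(203,172),(180,250)])):
    print(n,[ray(*V[n],u,v,0).round()[:2] for u,v in uv])
E
```

```text
dropper_bottle [(array([485.9, 262.8]), np.float64(0.783)), (array([481.9, 264.7]), np.float64(0.863))] (array([481.2, 257.8]), np.float64(0.806))
white_bottle [(array([ 483.5, -241. ]), np.float64(0.928)), (array([ 482.6, -240.8]), np.float64(0.908))] (array([ 482.4, -241.3]), np.float64(0.917))
amber_bottle [(array([509.8, 102. ]), np.float64(0.925)), (array([506.5, 100.2]), np.float64(0.44))] (array([506.5,  99.1]), np.float64(0.679))
cylinder [(array([478.9, -50.3]), np.float64(0.914)), (array([477.2, -49.7]), np.float64(0.901))] (array([478.2, -50.7]), np.float64(0.905))
pad 1 [(array([648.8, -90.7]), np.float64(0.899)), (array([646.9, -89. ]), np.float64(0.915))] (array([648.5, -90.4]), np.float64(0.897))
pad 2 [(array([635.5,  -9. ]), np.float64(0.903)), (array([633.5,  -4.6]), np.float64(0.895))] (array([634.6,  -7.8]), np.float64(0.863))
pad 3 [(array([618.6,  76. ]), np.float64(0.91))] (array([618.6,  76. ]), np.float64(0.91))
pad 4 [(array([602.3, 158.2]), np.float64(0.895))] (array([602.3, 158.2]), np.float64(0.895))
scene [array([761.,  30.]), array([ 765., -120.]), array([ 763., -258.]), array([417.,  32.]), array([588., 254.]), array([268., 270.])]
side [array([753.,  22.]), array([ 750., -135.]), array([384.,  20.]), array([471., 193.]), array([361., -71.])]
```

Emit:
{"op": "carry_out", "data": {
  "steps": [
    [[0,0,0],-0.119,1],
    [[0,0,0],-0.119,1],
    [[0,0,0],-0.119,1],
    [[0,0,0],-0.119,1],
    [[0,0,0],-0.119,1],
    [[0,0,0],-0.119,1],
    [[0,0,0],-0.119,1],
    [[0,0,0],-0.119,1]
  ]
}}

```text
t: 2.07
position: [258.7, -541.4, 231.3]
tool_rot: [0.0, 0.764, 0.646, -0.0]
contact_force: [-1.0, -0.0, -0.0]
opening: 1.001
finger_force: 0.0
```

Emit:
{"op": "carry_out", "data": {
  "steps": [
    [[0,0,0],-0.119,1],
    [[0,0,0],-0.119,1],
    [[0,0,0],-0.119,1],
    [[0.034,0.021,0],0,1],
    [[0.034,0.021,0],0,1],
    [[0.034,0.021,0],0,1],
    [[0.034,0.021,0],0,1],
    [[0.034,0.021,0],0,1]
  ]
}}

```text
t: 2.73
position: [331.1, -353.4, 231.2]
tool_rot: [0.0, 0.639, 0.769, 0.0]
contact_force: [1.1, -1.0, 0.5]
opening: 0.999
finger_force: 0.0
```

Emit:
{"op": "carry_out", "data": {
  "steps": [
    [[0.034,0.021,0],0,1],
    [[0.034,0.021,0],0,1],
    [[0.034,0.021,0],0,1],
    [[0.034,0.021,0],0,1],
    [[0.034,0.021,0],0,1],
    [[0.034,0.021,0],0,1],
    [[0.034,0.021,0],0,1],
    [[0.034,0.021,0],0,1]
  ]
}}

```text
t: 3.4
position: [446.6, -54.9, 231.7]
tool_rot: [0.001, 0.639, 0.769, 0.0]
contact_force: [1.2, -0.4, 0.4]
opening: 1.001
finger_force: 0.0
```

```bash
cat > go.py <<'E'
from h import *
import sys
def rel(x,y,z):
    s=ctrl.get_state(); q=s["tool_rot"]; r=R.from_quat([q[1],q[2],q[3],q[0]])
    m=r.as_matrix(); print("t",round(s["t"],2),"pos",s["position"].round(1),"y-heading",round(np.arctan2(m[1,1],m[0,1]),4),"tilt",m[2].round(4),"open",round(s["opening"],3),"F",s["contact_force"].round(1),round(s["finger_force"],1))
    print("tool delta mm",(m.T@(np.array([x,y,z])-s["position"])).round(1))
if __name__=="__main__": rel(*map(float,sys.argv[1:4]))
E
python3 go.py 508 101 231
```

```text
t 3.4 pos [446.6 -54.9 231.7] y-heading 0.1839 tilt [-5.e-04  1.e-03 -1.e+00] open 1.001 F [ 1.2 -0.4  0.4] 0.0
tool delta mm [142.1  88.9   0.7]
```

Emit:
{"op": "carry_out", "data": {
  "steps": [
    [[0.034,0.021,0],0,1],
    [[0.034,0.021,0],0,1],
    [[0.034,0.021,0],0,1],
    [[0.02,0.013,0],0,1],
    [[0.015,0.01,0],0,1],
    [[0.005,0.003,0],0,1],
    [[0,0,0],0,1],
    [[0,0,0],0,1]
  ]
}}

```text
t: 4.07
position: [507.5, 98.5, 231.2]
tool_rot: [-0.0, 0.639, 0.769, -0.0]
contact_force: [-0.2, 0.3, 0.4]
opening: 0.999
finger_force: 0.0
```

```bash
python3 - <<'E'
from fit import *
c,K=cam("wrist"); save(c,"w1")
ds=eyes.masks_of("amber_bottle","wrist")
for d in ds[:2]: print(d["confidence"],d["bbox"],fit([(c,K,d["region"].astype(np.float32))],PR["amber_bottle"],(508,101)))
for d in eyes.tip_of("pad_1","wrist"): print(d["confidence"],ray(c,K,d["point"][0]*512,d["point"][1]*384,4).round(1))
E
python3 go.py 508 101 59
```

```text
0.96 [0.5046, 0.4496, 0.1283, 0.1956] (array([506.7, 100. ]), np.float64(0.974))
0.81 [620.4  75.2   4. ]
0.63 [602.  156.9   4. ]
0.62 [655.1 -94.1   4. ]
0.6 [631.8  -7.7   4. ]
t 4.22 pos [507.6  97.8 231.4] y-heading 0.1826 tilt [-3.e-04  0.e+00 -1.e+00] open 0.999 F [ 0.1 -0.6  0.3] 0.0
tool delta mm [  3.1   1.  172.4]
```

View pics/w1.png

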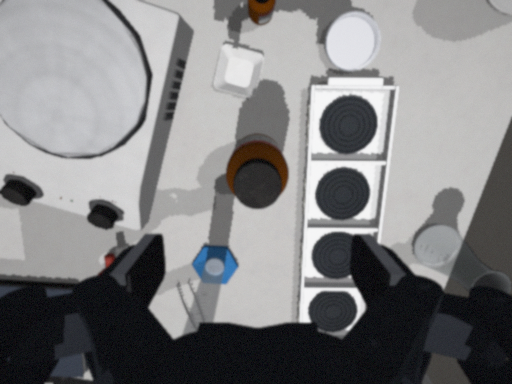

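The wrist view agrees: amber bottle at px (257,170), pads to its right, cylinder foot at (215,263). Grasp the amber bottle.

Emit:
{"op": "carry_out", "data": {
  "steps": [
    [[0.002,0,0.034],0,1],
    [[0,0,0.034],0,1],
    [[0,0,0.034],0,1],
    [[0,0,0.03],0,1],
    [[0,0,0.022],0,1],
    [[0,0,0.012],0,1],
    [[0,0,0.004],0,1],
    [[0,0,0],0,1]
  ]
}}

```text
t: 4.88
position: [507.0, 100.4, 61.0]
tool_rot: [-0.0, 0.64, 0.769, -0.0]
contact_force: [-0.2, 0.3, 1.0]
opening: 1.002
finger_force: 0.0
```

Emit:
{"op": "carry_out", "data": {
  "steps": [
    [[0,0,0],0,0.5],
    [[0,0,0],0,0.3],
    [[0,0,0],0,0.2],
    [[0,0,0],0,0.2],
    [[0,0,0],0,0.2],
    [[0,0,0],0,0.2],
    [[0,0,0],0,0.2],
    [[0,0,0],0,0.2]
  ]
}}

```text
t: 5.55
position: [508.9, 101.1, 63.9]
tool_rot: [0.001, 0.639, 0.769, 0.001]
contact_force: [-3.1, -0.9, 9.6]
opening: 0.679
finger_force: 63.6
```

Emit:
{"op": "carry_out", "data": {
  "steps": [
    [[0,0,-0.005],0,0.2],
    [[0,0,-0.01],0,0.2],
    [[0,0,-0.015],0,0.2],
    [[0,0,-0.015],0,0.2],
    [[0,0,0],0,0.2],
    [[0,0,0],0,0.2],
    [[0,0,0],0,0.2],
    [[0,0,0],0,0.2]
  ]
}}

```text
t: 6.22
position: [506.7, 100.9, 105.3]
tool_rot: [-0.001, 0.639, 0.769, -0.001]
contact_force: [-0.1, -0.5, -2.1]
opening: 0.672
finger_force: 64.4
```

```bash
python3 - <<'E'
from fit import *
for n in("scene","side"):
    c,K=cam(n); 
    cv2.imwrite(f"pics/{n}1.png",cv2.resize(c["frame"][110:270,130:330,::-1],(800,640))[:600])
E
python3 go.py 618.5 75.4 110
```

```text
t 6.32 pos [506.6 100.9 105.2] y-heading 0.184 tilt [ 2.0e-04 -1.8e-03 -1.0e+00] open 0.673 F [ 0.9 -0.1 -1.6] 64.4
tool delta mm [-45.5 105.3  -5. ]
```

View pics/scene1.png

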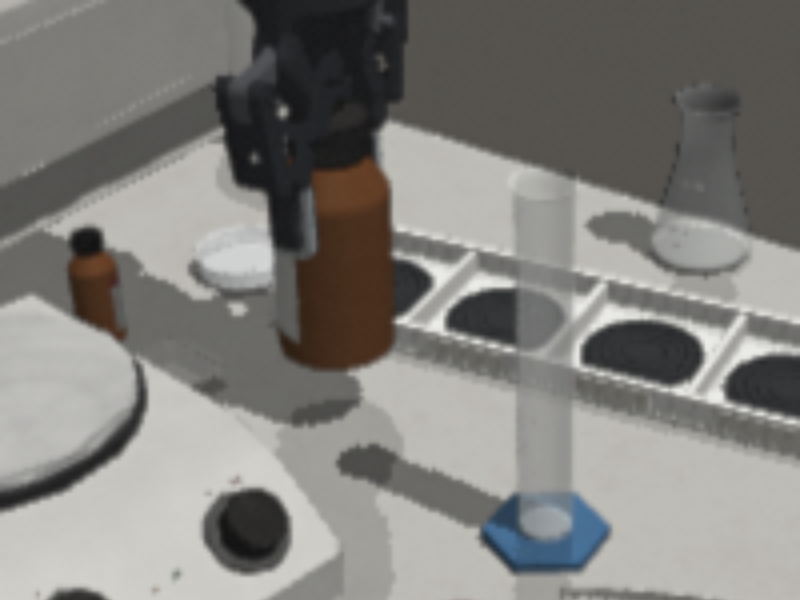

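Amber bottle is held, hanging upright (bottom at ~px 335,365 of the crop). Carry it to pad_3.

Emit:
{"op": "carry_out", "data": {
  "steps": [
    [[-0.0046,0.0104,0],0,0.2],
    [[-0.01,0.024,0],0,0.2],
    [[-0.012,0.029,0],0,0.2],
    [[-0.01,0.024,0],0,0.2],
    [[-0.006,0.013,0],0,0.2],
    [[-0.002,0.005,0],0,0.2],
    [[0,0,0.008],0,0.2],
    [[0,0,0.01],0,0.2]
  ]
}}

```text
t: 6.98
position: [619.1, 76.6, 87.8]
tool_rot: [0.0, 0.639, 0.769, 0.0]
contact_force: [-0.4, 0.1, -1.8]
opening: 0.671
finger_force: 64.6
```

Emit:
{"op": "carry_out", "data": {
  "steps": [
    [[0,0,0.008],0,0.2],
    [[0,0,0.004],0,0.2],
    [[0,0,0.002],0,0.2],
    [[0,0,0.001],0,0.2],
    [[0,0,0],0,0.2],
    [[0,0,0],0,0.2],
    [[0,0,0],0,0.2],
    [[0,0,0],0,0.2]
  ]
}}

```text
t: 7.65
position: [619.6, 76.5, 73.9]
tool_rot: [0.0, 0.639, 0.769, 0.0]
contact_force: [0.0, 0.5, -1.7]
opening: 0.671
finger_force: 64.6
```

```bash
python3 go.py 618.5 75.4 70
```

```text
t 7.65 pos [619.6  76.5  73.9] y-heading 0.184 tilt [-1.e-04  1.e-03 -1.e+00] open 0.671 F [ 0.   0.5 -1.7] 64.6
tool delta mm [-0.9 -1.2  3.9]
```

Emit:
{"op": "carry_out", "data": {
  "steps": [
    [[0,-0.001,0.001],0,0.2],
    [[0,0,0.001],0,0.2],
    [[0,0,0.001],0,0.2],
    [[0,0,0],0,0.2],
    [[0,0,0],0,0.2],
    [[0,0,0],0,0.2],
    [[0,0,0],0,0.2],
    [[0,0,0],0,0.2]
  ]
}}

```text
t: 8.32
position: [618.3, 76.2, 71.1]
tool_rot: [0.0, 0.639, 0.769, 0.0]
contact_force: [-2.5, -0.4, 5.4]
opening: 0.673
finger_force: 65.4
```

Emit:
{"op": "carry_out", "data": {
  "steps": [
    [[0,0,0],0,0.8],
    [[0,0,0],0,1],
    [[0,0,0],0,1],
    [[0,0,0],0,1],
    [[0,0,-0.01],0,1],
    [[0,0,-0.03],0,1],
    [[0,0,-0.04],0,1],
    [[0,0,-0.04],0,1]
  ]
}}

```text
t: 8.98
position: [617.1, 76.2, 191.0]
tool_rot: [-0.001, 0.639, 0.769, -0.001]
contact_force: [1.3, -0.4, 0.5]
opening: 1.002
finger_force: 0.0
```

Emit:
{"op": "carry_out", "data": {
  "steps": [
    [[0,0,-0.04],0,1],
    [[-0.008,-0.013,0],0,1],
    [[-0.019,-0.031,0],0,1],
    [[-0.021,-0.034,0],0,1],
    [[-0.021,-0.034,0],0,1],
    [[-0.019,-0.031,0],0,1],
    [[-0.008,-0.013,0],0,1],
    [[-0.003,-0.005,0],0,1]
  ]
}}

```text
t: 9.65
position: [476.6, -52.2, 231.3]
tool_rot: [0.001, 0.64, 0.768, 0.0]
contact_force: [0.0, 0.3, -0.4]
opening: 0.997
finger_force: 0.0
```

```bash
cat > look.py <<'E'
from fit import *
import sys
t,x,y,z0=sys.argv[1],*map(float,sys.argv[2:5]); L=[]
for n in sys.argv[5:]:
    c,K=cam(n); b=sil(c,K,PR[t],x,y,z0); ds=eyes.masks_of(t,n)
    if not ds: print(n,"none"); continue
    m=max([d["region"].astype(np.float32) for d in ds],key=lambda m:iou(b,m)); L.append((c,K,m)); print(n,fit(L[-1:],PR[t],(x,y),z0))
E
python3 look.py cylinder 478 -50.5 0 wrist scene side; python3 look.py amber_bottle 618.5 75.4 7 wrist scene side; python3 go.py 478.2 -50.7 231
```

```text
wrist (array([477.8, -50.6]), np.float64(0.932))
scene (array([478.9, -51.5]), np.float64(0.868))
side (array([478.8, -49.4]), np.float64(0.88))
wrist none
scene (array([621.3,  79.8]), np.float64(0.625))
side (array([617.1,  76.4]), np.float64(0.963))
t 10.25 pos [478.2 -50.2 230.1] y-heading 0.1846 tilt [ 2.e-04 -5.e-04 -1.e+00] open 0.998 F [ 0.8  0.9 -0.3] 0.0
tool delta mm [-0.5 -0.1 -0.9]
```

Emit:
{"op": "carry_out", "data": {
  "steps": [
    [[0,0,0.01],0,1],
    [[0,0,0.025],0,1],
    [[0,0,0.03],0,1],
    [[0,0,0.015],0,1],
    [[0,0,0.005],0,0.8],
    [[0,0,0],0,0.6],
    [[0,0,0],0,0.45],
    [[0,0,0],0,0.4]
  ]
}}

```text
t: 10.92
position: [479.1, -50.7, 146.8]
tool_rot: [0.001, 0.639, 0.769, 0.001]
contact_force: [0.0, -0.3, 0.1]
opening: 0.452
finger_force: 0.0
```

Emit:
{"op": "carry_out", "data": {
  "steps": [
    [[0,0,0],0,0.3],
    [[0,0,0],0,0.2],
    [[0,0,0],0,0.1],
    [[0,0,0],0,0.1],
    [[0,0,0],0,0.1],
    [[0,0,0],0,0.1],
    [[0,0,0],0,0.1],
    [[0,0,0],0,0.1]
  ]
}}

```text
t: 11.58
position: [479.1, -50.8, 147.0]
tool_rot: [0.001, 0.639, 0.769, 0.001]
contact_force: [-1.9, -0.1, 7.5]
opening: 0.334
finger_force: 59.5
```

Emit:
{"op": "carry_out", "data": {
  "steps": [
    [[0,0,-0.005],0,0.1],
    [[0,0,-0.015],0,0.1],
    [[0,0,-0.02],0,0.1],
    [[0,0,-0.015],0,0.1],
    [[0.006,0.002,-0.005],0,0.1],
    [[0.015,0.005,0],0,0.1],
    [[0.025,0.008,0],0,0.1],
    [[0.03,0.01,0],0,0.1]
  ]
}}

```text
t: 12.25
position: [488.7, 29.0, 205.2]
tool_rot: [0.0, 0.64, 0.768, -0.0]
contact_force: [0.7, 0.8, 0.1]
opening: 0.338
finger_force: 59.2
```

Emit:
{"op": "carry_out", "data": {
  "steps": [
    [[0.03,0.01,0],0,0.1],
    [[0.03,0.01,0],0,0.1],
    [[0.025,0.012,0],0,0.1],
    [[0.015,0.018,0],0,0.1],
    [[0.006,0.025,0],0,0.1],
    [[0,0.025,0],0,0.1],
    [[0,0.02,0],0,0.1],
    [[0,0.01,0],0,0.1]
  ]
}}

```text
t: 12.92
position: [598.4, 158.0, 204.3]
tool_rot: [-0.0, 0.639, 0.769, -0.0]
contact_force: [0.0, 1.0, -0.3]
opening: 0.332
finger_force: 59.3
```

```bash
python3 go.py 602.7 157.8 155; python3 - <<'E'
from fit import *
for n in("side",):
    c,K=cam(n); 
    cv2.imwrite(f"pics/{n}2.png",cv2.resize(c["frame"][50:250,180:380,::-1],(600,600)))
E
```

```text
t 12.92 pos [598.4 158.  204.3] y-heading 0.1847 tilt [ 2.e-04 -3.e-04 -1.e+00] open 0.332 F [ 0.   1.  -0.3] 59.3
tool delta mm [-0.9  4.2 49.3]
```

View pics/side2.png

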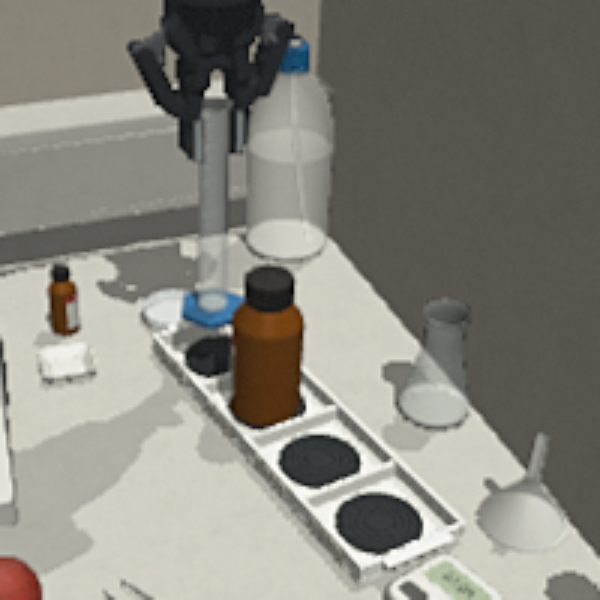

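Tube hangs upright above pad_4, and the amber bottle stands on pad_3 (crop px 267,410). Lower the cylinder.

Emit:
{"op": "carry_out", "data": {
  "steps": [
    [[0,0.004,0],0,0.1],
    [[0,0,0.008],0,0.1],
    [[0,0,0.013],0,0.1],
    [[0,0,0.013],0,0.1],
    [[0,0,0.008],0,0.1],
    [[0,0,0.004],0,0.1],
    [[0,0,0.002],0,0.1],
    [[0,0,0],0,0.1]
  ]
}}

```text
t: 13.63
position: [600.5, 157.3, 156.6]
tool_rot: [-0.0, 0.639, 0.769, -0.0]
contact_force: [-0.0, 0.0, -0.1]
opening: 0.334
finger_force: 59.4
```

Emit:
{"op": "carry_out", "data": {
  "steps": [
    [[0,0,0.001],0,0.1],
    [[0,0,0.001],0,0.1],
    [[0,0,0.001],0,0.1],
    [[0,0,0],0,0.1],
    [[0,0,0],0,0.1],
    [[0,0,0],0,0.1],
    [[0,0,0],0,0.1],
    [[0,0,0],0,0.1]
  ]
}}

```text
t: 14.3
position: [601.1, 157.5, 154.4]
tool_rot: [0.0, 0.639, 0.769, 0.0]
contact_force: [0.3, -0.0, -0.7]
opening: 0.335
finger_force: 59.4
```

```bash
python3 go.py 602.7 157.8 154
```

```text
t 14.3 pos [601.1 157.5 154.4] y-heading 0.184 tilt [ 0.e+00  1.e-04 -1.e+00] open 0.335 F [ 0.3 -0.  -0.7] 59.4
tool delta mm [0.  1.6 0.4]
```

Emit:
{"op": "carry_out", "data": {
  "steps": [
    [[0,0.0015,0.0005],0,0.1],
    [[0,0,0.0005],0,0.1],
    [[0,0,0.0005],0,0.1],
    [[0,0,0],0,0.1],
    [[0,0,0],0,0.1],
    [[0,0,0],0,0.1],
    [[0,0,0],0,0.1],
    [[0,0,0],0,0.1]
  ]
}}

```text
t: 14.97
position: [603.0, 157.9, 154.2]
tool_rot: [0.0, 0.639, 0.769, 0.001]
contact_force: [-2.6, 0.1, 6.9]
opening: 0.338
finger_force: 60.5
```

Emit:
{"op": "carry_out", "data": {
  "steps": [
    [[0,0,0],0,0.5],
    [[0,0,0],0,0.7],
    [[0,0,0],0,0.9],
    [[0,0,0],0,1],
    [[0,0,0],0,1],
    [[0,0,-0.01],0,1],
    [[0,0,-0.03],0,1],
    [[0,0,-0.04],0,1]
  ]
}}

```text
t: 15.63
position: [600.1, 157.3, 229.8]
tool_rot: [-0.003, 0.639, 0.769, -0.003]
contact_force: [0.3, -0.6, -0.3]
opening: 1.001
finger_force: 0.0
```

Emit:
{"op": "carry_out", "data": {
  "steps": [
    [[-0.012,-0.006,0],0,1],
    [[-0.03,-0.015,0],0,1],
    [[-0.035,-0.018,0],0,1],
    [[-0.035,-0.018,0],0,1],
    [[-0.035,-0.018,0],0,1],
    [[-0.035,-0.018,0],0,1],
    [[-0.035,-0.018,0],0,1],
    [[-0.035,-0.018,0],0,1]
  ]
}}

```text
t: 16.3
position: [521.2, -115.3, 233.9]
tool_rot: [0.001, 0.639, 0.769, 0.0]
contact_force: [1.2, -0.5, 0.0]
opening: 1.0
finger_force: 0.0
```

Emit:
{"op": "carry_out", "data": {
  "steps": [
    [[-0.035,-0.018,0],0,1],
    [[-0.035,-0.018,0.01],0,1],
    [[-0.03,-0.016,0.02],0,1],
    [[-0.015,-0.008,0.02],0,1],
    [[-0.003,-0.002,0.01],0,1],
    [[0,0,0],0,1],
    [[0,0,0],0,1],
    [[0,0,0],0,1]
  ]
}}

```text
t: 16.97
position: [483.5, -240.3, 174.3]
tool_rot: [0.001, 0.639, 0.769, 0.0]
contact_force: [1.1, 0.2, -0.2]
opening: 1.001
finger_force: 0.0
```

```bash
python3 look.py white_bottle 482.5 -241 0 wrist; python3 look.py cylinder 602.7 157.8 7 scene side; python3 go.py 482.6 -241 36
```

```text
wrist (array([ 482.2, -240.4]), np.float64(0.932))
scene (array([604.9, 159.9]), np.float64(0.91))
side (array([602.7, 157.8]), np.float64(0.0))
t 17.27 pos [ 483.1 -240.5  173.6] y-heading 0.1851 tilt [-7.e-04  9.e-04 -1.e+00] open 1.001 F [-0.5 -0.1 -0.4] 0.0
tool delta mm [ -0.3  -0.7 137.6]
```

Emit:
{"op": "carry_out", "data": {
  "steps": [
    [[0,0,0.02],0,1],
    [[0,0,0.035],0,1],
    [[0,0,0.035],0,1],
    [[0,0,0.027],0,1],
    [[0,0,0.015],0,1],
    [[0,0,0.005],0,0.85],
    [[0,0,0],0,0.7],
    [[0,0,0],0,0.6]
  ]
}}

```text
t: 17.93
position: [483.1, -241.2, 36.8]
tool_rot: [0.001, 0.639, 0.769, 0.0]
contact_force: [-1.0, -0.8, 1.6]
opening: 0.609
finger_force: 0.0
```

Emit:
{"op": "carry_out", "data": {
  "steps": [
    [[0,0,0],0,0.5],
    [[0,0,0],0,0.4],
    [[0,0,0],0,0.3],
    [[0,0,0],0,0.2],
    [[0,0,0],0,0.1],
    [[0,0,0],0,0.1],
    [[0,0,0],0,0.1],
    [[0,0,0],0,0.1]
  ]
}}

```text
t: 18.6
position: [483.9, -241.8, 38.0]
tool_rot: [0.002, 0.639, 0.769, 0.0]
contact_force: [-1.7, 1.5, 7.7]
opening: 0.477
finger_force: 60.5
```

Emit:
{"op": "carry_out", "data": {
  "steps": [
    [[0,0,-0.005],0,0.1],
    [[0,0,-0.015],0,0.1],
    [[0,0,-0.02],0,0.1],
    [[0,0,-0.015],0,0.1],
    [[0,0,-0.005],0,0.1],
    [[0,0,0],0,0.1],
    [[0,0,0],0,0.1],
    [[0,0,0],0,0.1]
  ]
}}

```text
t: 19.27
position: [481.7, -240.5, 94.6]
tool_rot: [-0.001, 0.639, 0.769, -0.0]
contact_force: [-0.5, 0.4, -1.4]
opening: 0.478
finger_force: 60.6
```

```bash
python3 look.py white_bottle 482.5 -241 60 scene side; python3 go.py 633.7 -7.2 44
```

```text
scene none
side (array([ 480.8, -241.3]), np.float64(0.693))
t 19.47 pos [ 481.9 -240.6   94.8] y-heading 0.184 tilt [ 0.0012 -0.0013 -1.    ] open 0.476 F [ 0.1  0.1 -1.4] 60.6
tool delta mm [201.6 192.   50.7]
```

Emit:
{"op": "carry_out", "data": {
  "steps": [
    [[0.006,0.006,0],0,0.1],
    [[0.016,0.015,0],0,0.1],
    [[0.026,0.025,0],0,0.1],
    [[0.027,0.026,0],0,0.1],
    [[0.027,0.026,0],0,0.1],
    [[0.027,0.026,0],0,0.1],
    [[0.027,0.026,0],0,0.1],
    [[0.024,0.022,0],0,0.1]
  ]
}}

```text
t: 20.13
position: [619.7, -29.6, 95.6]
tool_rot: [-0.0, 0.639, 0.769, 0.0]
contact_force: [-0.2, -0.5, -2.1]
opening: 0.477
finger_force: 60.7
```

Emit:
{"op": "carry_out", "data": {
  "steps": [
    [[0.014,0.013,0],0,0.1],
    [[0.006,0.006,0.005],0,0.1],
    [[0.001,0.001,0.012],0,0.1],
    [[0,0,0.014],0,0.1],
    [[0,0,0.01],0,0.1],
    [[0,0,0.005],0,0.1],
    [[0,0,0.002],0,0.1],
    [[0,0,0],0,0.1]
  ]
}}

```text
t: 20.8
position: [633.5, -9.2, 46.7]
tool_rot: [-0.001, 0.64, 0.769, -0.001]
contact_force: [0.0, 0.9, -0.9]
opening: 0.475
finger_force: 60.8
```

```bash
python3 go.py 633.7 -7.2 44
```

```text
t 20.8 pos [633.5  -9.2  46.7] y-heading 0.1826 tilt [ 4.0e-04 -1.7e-03 -1.0e+00] open 0.475 F [ 0.   0.9 -0.9] 60.8
tool delta mm [1.9 0.6 2.7]
```

Emit:
{"op": "carry_out", "data": {
  "steps": [
    [[0.001,0,0.001],0,0.1],
    [[0,0,0.001],0,0.1],
    [[0,0,0.0005],0,0.1],
    [[0,0,0],0,0.1],
    [[0,0,0],0,0.1],
    [[0,0,0],0,0.1],
    [[0,0,0],0,0.1],
    [[0,0,0],0,0.1]
  ]
}}

```text
t: 21.47
position: [634.3, -7.2, 45.4]
tool_rot: [0.0, 0.639, 0.769, 0.0]
contact_force: [0.6, -0.0, -0.2]
opening: 0.478
finger_force: 60.8
```

Emit:
{"op": "carry_out", "data": {
  "steps": [
    [[0,0,0.0005],0,0.1],
    [[0,0,0.0005],0,0.1],
    [[0,0,0],0,0.1],
    [[0,0,0],0,0.1],
    [[0,0,0],0,0.1],
    [[0,0,0],0,0.1],
    [[0,0,0],0,0.1],
    [[0,0,0],0,0.1]
  ]
}}

```text
t: 22.13
position: [634.4, -7.2, 45.1]
tool_rot: [0.0, 0.639, 0.769, 0.0]
contact_force: [-3.1, 0.0, 4.9]
opening: 0.473
finger_force: 61.5
```

Emit:
{"op": "carry_out", "data": {
  "steps": [
    [[0,0,0],0,0.7],
    [[0,0,0],0,0.9],
    [[0,0,0],0,1],
    [[0,0,0],0,1],
    [[0,0,-0.01],0,1],
    [[0,0,-0.03],0,1],
    [[0,0,-0.038],0,1],
    [[0,0,-0.038],0,1]
  ]
}}

```text
t: 22.8
position: [633.2, -7.1, 161.1]
tool_rot: [-0.001, 0.639, 0.769, -0.001]
contact_force: [0.4, -0.9, 0.6]
opening: 1.003
finger_force: 0.0
```

Emit:
{"op": "carry_out", "data": {
  "steps": [
    [[0,0,-0.038],0,1],
    [[0,0,-0.036],0,1],
    [[0.012,-0.004,0],0,1],
    [[0.028,-0.009,0],0,1],
    [[0.036,-0.012,0],0,1],
    [[0.036,-0.012,0],0,1],
    [[0.036,-0.012,0],0,1],
    [[0.036,-0.012,0],0,1]
  ]
}}

```text
t: 23.47
position: [539.5, 163.8, 234.9]
tool_rot: [0.0, 0.639, 0.769, 0.0]
contact_force: [-0.1, 0.6, -0.1]
opening: 0.999
finger_force: 0.0
```

Emit:
{"op": "carry_out", "data": {
  "steps": [
    [[0.036,-0.012,0],0,1],
    [[0.034,-0.012,0],0,1],
    [[0.025,-0.009,0.01],0,1],
    [[0.01,-0.003,0.02],0,1],
    [[0.004,-0.001,0.025],0,1],
    [[0,0,0.03],0,1],
    [[0,0,0.02],0,1],
    [[0,0,0],0,1]
  ]
}}

```text
t: 24.13
position: [480.9, 261.8, 124.4]
tool_rot: [-0.002, 0.639, 0.769, -0.004]
contact_force: [-1.2, -0.3, -0.9]
opening: 1.002
finger_force: 0.0
```

```bash
python3 look.py white_bottle 633.7 -7.2 7 scene side; python3 look.py dropper_bottle 484 263 0 wrist; python3 go.py 484 263 16; python3 -c "
from h import *
c,K=cam('wrist');save(c,'w3')"
```

```text
scene (array([634.7,  -5.9]), np.float64(0.94))
side (array([633.3,  -6.7]), np.float64(0.909))
wrist (array([480.9, 259.2]), np.float64(0.921))
t 24.43 pos [485.8 263.4 131.7] y-heading 0.1837 tilt [ 8.0e-04  3.6e-03 -1.0e+00] open 1.003 F [ 0.4 -0.5  0.4] 0.0
tool delta mm [-1.000e-01 -2.200e+00  1.157e+02]
```

View pics/w3.png

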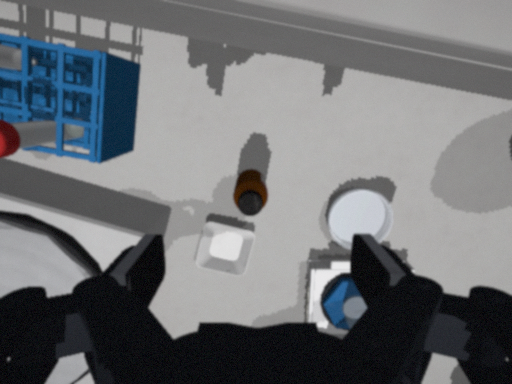

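Dropper bottle at px (250,190) with free space around it. The arm was still settling, so I'll refit.

```bash
python3 look.py dropper_bottle 484 263 0 wrist scene side; python3 go.py 484 263 16
```

```text
wrist (array([481.3, 260.2]), np.float64(0.878))
scene (array([485.2, 261.7]), np.float64(0.767))
side (array([480.9, 259.6]), np.float64(0.823))
t 24.78 pos [484.4 262.9 129.6] y-heading 0.1839 tilt [ 1.e-04  3.e-04 -1.e+00] open 1.0 F [ 0.6  0.2 -0.9] 0.0
tool delta mm [ 1.000e-01 -4.000e-01  1.136e+02]
```

Emit:
{"op": "carry_out", "data": {
  "steps": [
    [[-0.002,-0.003,0.015],0,1],
    [[0,0,0.03],0,1],
    [[0,0,0.03],0,1],
    [[0,0,0.022],0,1],
    [[0,0,0.012],0,1],
    [[0,0,0.004],0,0.8],
    [[0,0,0],0,0.6],
    [[0,0,0],0,0.45]
  ]
}}

```text
t: 25.45
position: [482.6, 260.8, 17.5]
tool_rot: [0.0, 0.639, 0.769, 0.001]
contact_force: [0.7, 0.5, 1.3]
opening: 0.605
finger_force: 0.0
```

Emit:
{"op": "carry_out", "data": {
  "steps": [
    [[0,0,0],0,0.4],
    [[0,0,0],0,0.3],
    [[0,0,0],0,0.2],
    [[0,0,0],0,0.1],
    [[0,0,0],0,0.1],
    [[0,0,0],0,0.1],
    [[0,0,0],0,0.1],
    [[0,0,0],0,0.1]
  ]
}}

```text
t: 26.12
position: [483.1, 261.0, 18.3]
tool_rot: [0.001, 0.639, 0.769, 0.001]
contact_force: [-0.9, -0.2, 5.9]
opening: 0.292
finger_force: 58.8
```

```bash
python3 go.py 649 -89.8 24; python3 look.py dropper_bottle 482 260 0 scene side
```

```text
t 26.12 pos [483.1 261.   18.3] y-heading 0.184 tilt [ 7.0e-04  3.1e-03 -1.0e+00] open 0.292 F [-0.9 -0.2  5.9] 58.8
tool delta mm [-375.2   98.9   -5.6]
scene (array([490. , 260.6]), np.float64(0.6))
side (array([485.8, 262.1]), np.float64(0.723))
```

Emit:
{"op": "carry_out", "data": {
  "steps": [
    [[0,0,-0.005],0,0.1],
    [[0,0,-0.015],0,0.1],
    [[0,0,-0.022],0,0.1],
    [[0,0,-0.018],0,0.1],
    [[0,0,-0.01],0,0.1],
    [[0,0,-0.003],0,0.1],
    [[0,0,0],0,0.1],
    [[0,0,0],0,0.1]
  ]
}}

```text
t: 26.98
position: [481.3, 260.2, 88.6]
tool_rot: [-0.0, 0.639, 0.769, -0.0]
contact_force: [-0.5, -0.5, -0.3]
opening: 0.296
finger_force: 58.9
```

```bash
python3 go.py 649 -89.8 24; python3 - <<'E'
from h import *
o=[]
for n,(r,q) in dict(scene=(90,90),side=(60,150)).items():
    c,K=cam(n); o.append(cv2.resize(c["frame"][r:r+120,q:q+120,::-1],(400,400),interpolation=2))
cv2.imwrite("pics/d.png",np.hstack(o))
E
```

```text
t 26.98 pos [481.3 260.2  88.6] y-heading 0.184 tilt [-2.e-04 -7.e-04 -1.e+00] open 0.296 F [-0.5 -0.5 -0.3] 58.9
tool delta mm [-374.7  100.9   64.6]
```

View pics/d.png

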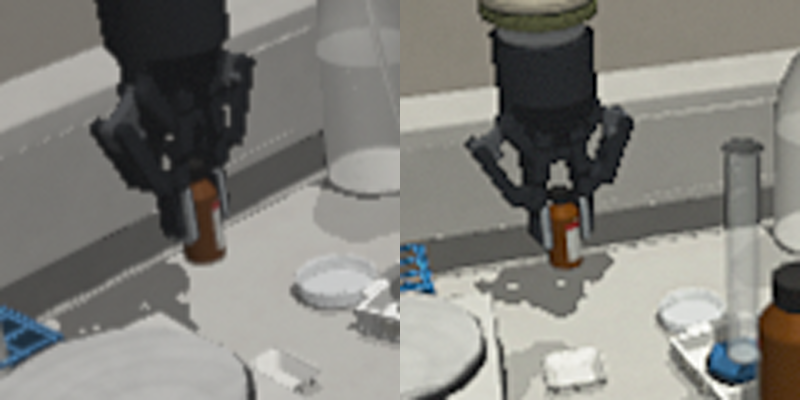

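Dropper is held upright. Carry it along the front of the rack, then into pad_1.

Emit:
{"op": "carry_out", "data": {
  "steps": [
    [[-0.01,0,0],0,0.1],
    [[-0.025,0,0],0,0.1],
    [[-0.037,0,0],0,0.1],
    [[-0.037,0,0],0,0.1],
    [[-0.037,0,0],0,0.1],
    [[-0.037,0,0],0,0.1],
    [[-0.037,0,0],0,0.1],
    [[-0.037,0,0],0,0.1]
  ]
}}

```text
t: 27.75
position: [528.0, 5.3, 88.6]
tool_rot: [-0.0, 0.639, 0.769, -0.0]
contact_force: [0.3, -0.3, 0.0]
opening: 0.295
finger_force: 58.9
```

Emit:
{"op": "carry_out", "data": {
  "steps": [
    [[-0.037,0,0],0,0.1],
    [[-0.035,0,0],0,0.1],
    [[-0.028,0.006,0],0,0.1],
    [[-0.014,0.016,0],0,0.1],
    [[-0.004,0.025,0],0,0.1],
    [[0,0.027,0],0,0.1],
    [[0,0.018,0],0,0.1],
    [[0,0.009,0],0,0.1]
  ]
}}

```text
t: 28.42
position: [650.8, -90.4, 88.2]
tool_rot: [-0.0, 0.639, 0.769, -0.0]
contact_force: [0.5, -0.8, 0.9]
opening: 0.295
finger_force: 59.0
```

Emit:
{"op": "carry_out", "data": {
  "steps": [
    [[0,0,0.01],0,0.1],
    [[0,0,0.02],0,0.1],
    [[0,0,0.016],0,0.1],
    [[0,0,0.008],0,0.1],
    [[0,0,0.004],0,0.1],
    [[0,0,0.002],0,0.1],
    [[0,0,0],0,0.1],
    [[0,0,0],0,0.1]
  ]
}}

```text
t: 29.08
position: [650.2, -90.1, 30.3]
tool_rot: [0.001, 0.639, 0.769, 0.0]
contact_force: [0.4, -0.4, 0.3]
opening: 0.296
finger_force: 59.0
```

```bash
python3 go.py 649 -89.8 25
```

```text
t 29.08 pos [650.2 -90.1  30.3] y-heading 0.1839 tilt [-6.0e-04  1.4e-03 -1.0e+00] open 0.296 F [ 0.4 -0.4  0.3] 59.0
tool delta mm [ 0.5 -1.1  5.3]
```

Emit:
{"op": "carry_out", "data": {
  "steps": [
    [[0,-0.001,0.002],0,0.1],
    [[0,0,0.0015],0,0.1],
    [[0,0,0.001],0,0.1],
    [[0,0,0.0005],0,0.1],
    [[0,0,0],0,0.1],
    [[0,0,0],0,0.1],
    [[0,0,0],0,0.1],
    [[0,0,0],0,0.1]
  ]
}}

```text
t: 29.75
position: [649.0, -90.1, 25.4]
tool_rot: [0.0, 0.639, 0.769, 0.0]
contact_force: [-3.0, 0.3, 6.6]
opening: 0.296
finger_force: 59.7
```

Emit:
{"op": "carry_out", "data": {
  "steps": [
    [[0,0,0],0,0.4],
    [[0,0,0],0,0.5],
    [[0,0,0],0,0.6],
    [[0,0,0],0,0.6],
    [[0,0,-0.01],0,0.6],
    [[0,0,-0.03],0,0.6],
    [[0,0,-0.038],0,0.6],
    [[0,0,-0.038],0,0.6]
  ]
}}

```text
t: 30.42
position: [647.5, -89.8, 141.0]
tool_rot: [-0.001, 0.639, 0.769, -0.001]
contact_force: [1.9, -0.2, 0.4]
opening: 0.602
finger_force: 0.0
```

Emit:
{"op": "carry_out", "data": {
  "steps": [
    [[0,0,-0.038],0,0.6],
    [[0,0,-0.038],0,0.6],
    [[-0.02,-0.01,0],0,0.6],
    [[-0.03,-0.02,0],0,0.6],
    [[-0.03,-0.02,0],0,0.6],
    [[-0.03,-0.02,0],0,0.6],
    [[-0.02,-0.01,0],0,0.6],
    [[0,0,0],0,0.6]
  ]
}}

```text
t: 31.08
position: [592.0, -237.1, 217.2]
tool_rot: [0.001, 0.641, 0.768, -0.001]
contact_force: [1.2, 0.6, 0.4]
opening: 0.603
finger_force: 0.0
```

```bash
for a in "dropper_bottle 649 -89.8" "white_bottle 633.7 -7.2" "amber_bottle 618.3 75.4" "cylinder 602.8 157.9"; do echo $a; python3 look.py $a 7 scene side; done; python3 -c "
from h import *
c,K=cam('side');cv2.imwrite('pics/end.png',cv2.resize(c['frame'][80:280,190:390,::-1],(600,600),interpolation=2))"
```

```text
dropper_bottle 649 -89.8
scene (array([653.3, -90.4]), np.float64(0.823))
side (array([648.1, -92.5]), np.float64(0.8))
white_bottle 633.7 -7.2
scene (array([633.2,  -6.8]), np.float64(0.934))
side (array([631.6,  -7.7]), np.float64(0.922))
amber_bottle 618.3 75.4
scene (array([618.7,  75.6]), np.float64(0.943))
side (array([615.9,  75.1]), np.float64(0.93))
cylinder 602.8 157.9
scene (array([603.9, 159.2]), np.float64(0.908))
side (array([602.6, 160.8]), np.float64(0.813))
```

View pics/end.png

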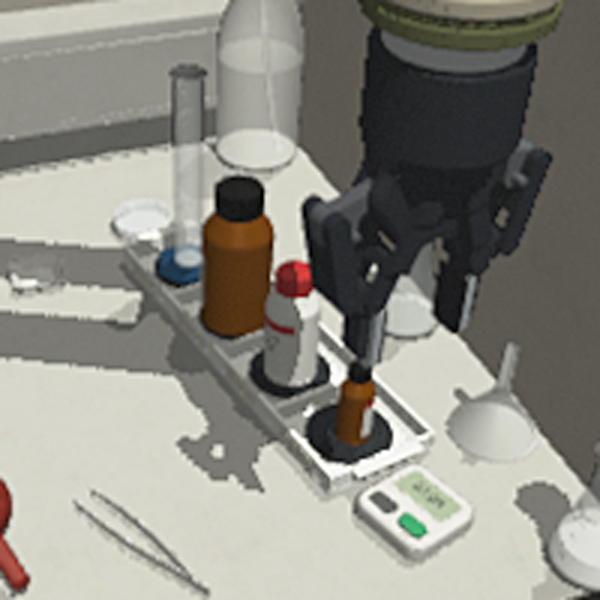

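All four stand upright on their pads in order from the timer: dropper (crop px 355,430), white, amber, cylinder. The gripper is clear of them, so I'll hand in.

```bash
python3 -c "
from h import *
print(workorder.close_job())"
```

```text
the job is handed in; nothing more can be done
None
```

The job is handed in at about 32 s: dropper, white bottle, amber bottle and cylinder stand upright on pads 1 to 4 in that order from the timer, each measured within about 5 mm of its pad's centre; no verdict came back from the judge.

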